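# Set out kiwifruit for a firmness test

## Task

Set the three egg-shaped kiwifruit out for the firmness test, each in the middle of the steel dish of its size (small fruit in the small dish, medium in the medium, large in the large), resting flat on the dish floor with the pale cut patch facing straight up. Do them in order of size: the small one first, then the medium, then the large. Leave the two ball-shaped pears where they are.

Things in the scene. Friction and masses are not known exactly. Their poses are not given: they have to be found in the camera images.
- kiwi_small: the small kiwifruit of three: egg-shaped (an ellipsoid), 50 mm long, 35 mm wide, 36 mm high, about 32 g, olive-brown skin, lying on the bench on a small flat cut cheek (about 20 x 14 mm), with a second pale round cut patch facing up; firm and rigid. Origin at the centre of its underside; x along its length, y across it, z up (away from the lower cut). It is widest 18.5 mm above the origin.
- kiwi_medium: the medium kiwifruit of three: egg-shaped (an ellipsoid), 65 mm long, 45 mm wide, 46 mm high, about 69 g, olive-brown skin, lying on the bench on a small flat cut cheek (about 26 x 18 mm), with a second pale round cut patch facing up; firm and rigid. Origin at the centre of its underside; x along its length, y across it, z up (away from the lower cut). It is widest 23.5 mm above the origin.
- kiwi_large: the large kiwifruit of three: egg-shaped (an ellipsoid), 80 mm long, 55 mm wide, 56 mm high, about 127 g, olive-brown skin, lying on the bench on a small flat cut cheek (about 32 x 22 mm), with a second pale round cut patch facing up; firm and rigid. Origin at the centre of its underside; x along its length, y across it, z up (away from the lower cut). It is widest 28.5 mm above the origin.
- dish_small: the small steel sample dish of three: round, shallow, 88 mm outer diameter, flat floor 4 mm above the bench, rim 3 mm thick with its top 7 mm above the bench; fixed to the bench, empty at the start. Origin on the bench at its centre, z up.
- dish_medium: the medium steel sample dish of three: round, shallow, 112 mm outer diameter, flat floor 4 mm above the bench, rim 3 mm thick with its top 7 mm above the bench; fixed to the bench, empty at the start. Origin on the bench at its centre, z up.
- dish_large: the large steel sample dish of three: round, shallow, 136 mm outer diameter, flat floor 4 mm above the bench, rim 3 mm thick with its top 7 mm above the bench; fixed to the bench, empty at the start. Origin on the bench at its centre, z up.
- round_a: a bystander: a nashi pear, ball-shaped and not egg-shaped, 50 mm diameter and 45 mm high, flat below and on top, the same olive-brown skin and pale cut patch as the kiwifruit; loose, to be left where it is. Origin at the centre of its underside, z up.
- round_b: a bystander: a nashi pear, ball-shaped and not egg-shaped, 58 mm diameter and 52 mm high, flat below and on top, the same olive-brown skin and pale cut patch as the kiwifruit; loose, to be left where it is. Origin at the centre of its underside, z up.

How it is judged:
On the way, in this order (a step that is already met when the one before it is completed fails the run):
1. the small kiwifruit lies released in the middle of the small dish, cut patch up (horizontal distance between kiwi_small and dish_small below 0.015 m and z of kiwi_small in the frame of dish_small below 0.008 m and angle between kiwi_small's own z axis and vertical below 0.2 rad and linear speed of kiwi_small below 0.02 m/s and angular speed of kiwi_small below 0.3 rad/s and contact force between the fingers and kiwi_small below 0.05 N), for 0.2 s.
2. the medium kiwifruit lies released in the middle of the medium dish, cut patch up (horizontal distance between kiwi_medium and dish_medium below 0.015 m and z of kiwi_medium in the frame of dish_medium below 0.008 m and angle between kiwi_medium's own z axis and vertical below 0.2 rad and linear speed of kiwi_medium below 0.02 m/s and angular speed of kiwi_medium below 0.3 rad/s and contact force between the fingers and kiwi_medium below 0.05 N), for 0.2 s.
3. the large kiwifruit lies released in the middle of the large dish, cut patch up (horizontal distance between kiwi_large and dish_large below 0.015 m and z of kiwi_large in the frame of dish_large below 0.008 m and angle between kiwi_large's own z axis and vertical below 0.2 rad and linear speed of kiwi_large below 0.02 m/s and angular speed of kiwi_large below 0.3 rad/s and contact force between the fingers and kiwi_large below 0.05 N), for 0.2 s.
At the end, for the whole second after the job is handed in: Each kiwifruit lies at rest and released on the floor of the dish of its own size, its centre within 15 mm of the dish's centre (horizontally), its underside less than 8 mm above the bench, and its cut patch facing up (within 0.2 rad) (all of step 1 and all of step 2 and all of step 3); the robot touches nothing.
It fails at once if the smaller pear is moved by more than 20 mm (distance of round_a from where it was at the start of the episode above 0.02 m).
It fails at once if the larger pear is moved by more than 20 mm (distance of round_b from where it was at the start of the episode above 0.02 m).
It also fails if it takes over 88 s, if anything falls off the work surface, if the arm or the gripper's body presses on something with over 40 N, if the wrist force passes 120 N, or if a joint passes its speed limit or range.

## Robot

A 6-joint arm with a two-finger parallel gripper is mounted at the origin on the work surface. World frame = base frame: x ahead of the robot, y to its left, z up, the work surface at z = 0. Lengths are in m, angles in rad, forces in N, time in s.
With the tool pointing down it reaches from about 0.35 to 0.925 m from the base axis. Payload 6.4 kg.
Tool frame: the origin (TCP) lies midway between the tips of the shut fingers; the grasp point (between the pads) lies 19 mm behind it; z points along the fingers, y is the line along which they close (so a half turn about z gives the same grasp; the last joint's range is limited). The gripper opens to 94 mm and grips with 3 to 60 N. Pads are 16 mm wide; open, the fingers measure 119 mm over their backs; the gripper's body (75 mm by 177 mm) begins 78 mm behind the grasp point.
Start: joints at [-1.329, 0.245, 1.558, -0, 1.339, -0.174], TCP at [0.263, -0.595, 0.205] pointing down, gripper open.
Joint ranges: [-3.13, 3.13], [-1.02, 2.26], [0.13, 2.54], [-0.95, 4.09], [0.21, 2.88], [-2.74, 2.74]. Speed limits (rad/s): [2.57, 2.57, 3.14, 3.14, 3.14, 3.14].

## Interface

Orientations are given as a rotation vector (axis times angle).
In Python, from station import manip, viewer gives the robot as it stands.
- The arm moves only by the tool carry_out, never from a script. Its argument "motion" is a list that holds one entry, the list of rows, each a list of 7 numbers: the opening, from 0 (shut) to 1 (fully open), then the shift along the world's x, y, z in units of 30 mm (1.0 is 30 mm), then the turn, a rotation vector about the world's x, y, z in units of 10 degrees (1.0 is 10 degrees). A call has 1 to 12 rows; each row is the pose to reach, as a shift and turn from the pose commanded when the call began; what a row does not reach only later rows make up. A row lasts 1/8 s, in which the tool goes at most 62.5 mm and 10.7 degrees, less where a joint would pass 70% of its speed; a pose out of reach is approached as far as the arm can. A call with a gripper value outside its range is refused whole. The fingers move at their own pace and stop on an object; the grip force is fixed at half the most. Time passes only in rows, so rows that repeat a pose let the fingers close. It gives the time, the measured TCP pose, the force, the opening and the grip force at its end, in the units of the state.
- manip.get_obs(): the state, without advancing time (a new reading comes with each control period).
- viewer.camera(name): name is "scene" or "top" or "wrist"; returns (picture, depth): 384x512x3 uint8, red, green, blue; 384x512 float32, m along the optical axis (not along the pixel's ray), 0 where there is no reading.
- viewer.camera_info(name): a dict with "mtx" (3x3 intrinsics, pixels), "dist_coeffs" ([k1, k2, p1, p2, k3] as OpenCV has them; the pictures are not rectified), "rvec" (rotation vector, rad) and "tvec" (3), from world to camera coordinates, as OpenCV has them. Camera axes: x right, y down, z forward; pixel columns grow to the right and rows downward; lengths in m; the calibration is good to about 2 mm. A picture is of the moment at which its call begins: read the wrist's pose just before it. camera_info takes no time and is no camera call; for the wrist camera it gives the pose at the moment of the call.
- manip.hand_in(): hands the job in; it is judged then, once.
The state is a dict: "t": time; "qpos": joint angles; "joint_velocities": joint speeds; "joint_torque": joint torques, N m; "tcp_pos": TCP position; "tool_rot": TCP orientation; "contact_force": force on the tool from outside, world axes, zero at the start; "ft_torque": the same for the moment, N m; "width": opening from 0.0 (shut) to 1.0 (fully open); "finger_force": force on a finger pad.
Only numpy, scipy, OpenCV 4.12 (cv2) and the standard library are available. Lean on these libraries where they do the work, as an engineer would, in place of code of your own. Each camera call takes 0.05 s, during which the arm holds its last target. There are 200 camera calls.

## Working session

There is one attempt and no reset: what is moved stays moved. The work goes in short steps, Python scripts to look and compute and a tool call to move; the robot and the scene stay as the last step left them, time stands still between calls to the robot, and variables do not carry over. Pictures are saved under pics/ and viewed, at most 14 in all, crops included, and the job is handed in when it is done.

Besides the shell and the picture viewer there is one more tool, called after "Emit:" as a command line: name --argument value ..., lists and objects as JSON in quotes. carry_out: Moves the arm, as the interface text tells. Its arguments: {"type":"object","properties":{"motion":{"type":"array"}},"required":["motion"]}

```bash
mkdir -p pics; ls
python3 - <<'E'
from station import manip, viewer
import cv2, numpy as np
o=manip.get_obs(); print(o['t'],o['tcp_pos'],o['tool_rot'],o['width'])
p,d=viewer.camera('top'); np.savez('top.npz',p=p,d=d); cv2.imwrite('pics/top.png',p[:,:,::-1])
i=viewer.camera_info('top'); print(i)
E
```

```text
pics
0.0 [ 0.26238426 -0.59404182  0.20436905] [-3.07209544e+00 -6.47963057e-01  1.16708715e-04] 1.0012330780427683
{'mtx': array([[469.76893584,   0.        , 253.40067936],
       [  0.        , 469.76893584, 186.35169151],
       [  0.        ,   0.        ,   1.        ]]), 'dist_coeffs': array([0.05487087, 0.        , 0.        , 0.        , 0.        ]), 'rvec': array([ 2.16293002, -2.13797561,  0.11570842]), 'tvec': array([-5.60028565e-04,  5.44163487e-01,  1.17347078e+00])}
```

View pics/top.png

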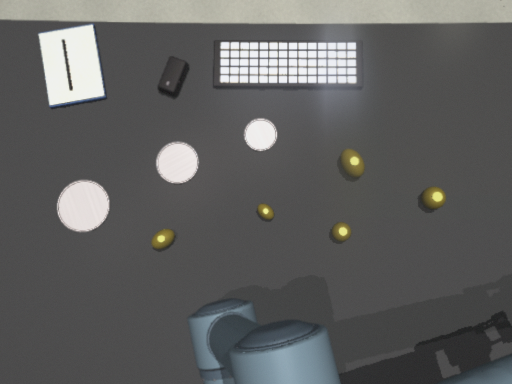

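The top view shows the dishes at about (83,206) L, (177,162) M and (260,134) S. The kiwis are at (265,212) S, (163,239) M and (352,163) L, and the pears at (433,197) and (341,232). Next I measure them.

```bash
cat > h.py <<'E'
import cv2, numpy as np
def rays(info,uv,z):
    R=cv2.Rodrigues(info['rvec'])[0]; t=np.ravel(info['tvec']); c=-R.T@t
    n=cv2.undistortPoints(np.float64(uv).reshape(-1,1,2),info['mtx'],info['dist_coeffs']).reshape(-1,2)
    d=np.c_[n,np.ones(len(n))]@R
    return c+d*((z-c[2])/d[:,2])[:,None]
def blobs(mask,amin):
    cs,_=cv2.findContours(mask.astype(np.uint8),cv2.RETR_EXTERNAL,cv2.CHAIN_APPROX_NONE)
    return [c for c in cs if cv2.contourArea(c)>=amin]
def ell(info,c,z):
    P=rays(info,c.reshape(-1,2),z); (a,b),(w,l),an=cv2.fitEllipse((P[:,:2]*1000).astype(np.float32))
    return np.round([a,b,w,l,(an+90)%180],1)   # mm; angle of long axis from x
E
python3 - <<'E'
from h import *
from station import viewer
f=np.load('top.npz');p=f['p'];d=f['d'];i=viewer.camera_info('top')
hsv=cv2.cvtColor(p,cv2.COLOR_RGB2HSV); H,S,V=cv2.split(hsv)
skin=(S>110)&(H>15)&(H<40)&(V>40)
for c in blobs(skin,80):
    m=np.zeros(skin.shape,np.uint8); cv2.drawContours(m,[c],-1,1,-1)
    u,v=c.reshape(-1,2).mean(0); a=cv2.contourArea(c)
    y=blobs((m>0)&(V>190),4)
    for h in (18,23,28): print(int(u),int(v),a,h,ell(i,c,h/1000))
    if y:
        M=cv2.moments(y[0]); q=(M['m10']/M['m00'],M['m01']/M['m00'])
        print('  patch',[np.round(rays(i,[q],z)[0]*1000,1)[:2].tolist() for z in (.036,.046,.056)])
for c in blobs((S<40)&(V>150),300):
    u,v=c.reshape(-1,2).mean(0)
    if v>110: print('dish',int(u),int(v),ell(i,c,.007))
E
```

```text
162 238 289.0 18 [409.1 237.8  40.2  60.2 125.9]
162 238 289.0 23 [409.  236.7  40.   60.  125.9]
162 238 289.0 28 [409.  235.7  39.9  59.7 125.9]
  patch [[409.2, 238.2], [409.1, 236.1], [409.0, 234.0]]
341 231 219.0 18 [ 433.4 -220.9   42.    43.4   71. ]
341 231 219.0 23 [ 433.2 -220.    41.8   43.2   71. ]
341 231 219.0 28 [ 433.1 -219.1   41.6   43.    71. ]
  patch [[433.2, -220.5], [432.9, -218.8], [432.6, -217.0]]
265 211 156.0 18 [482.2 -25.7  29.6  45.3  49.8]
265 211 156.0 23 [481.8 -25.7  29.5  45.1  49.8]
265 211 156.0 28 [481.5 -25.6  29.4  44.9  49.8]
  patch [[482.2, -25.4], [481.5, -25.3], [480.8, -25.2]]
434 197 334.0 18 [ 523.6 -457.3   52.2   53.1   35.4]
434 197 334.0 23 [ 523.1 -455.5   51.9   52.9   35.4]
434 197 334.0 28 [ 522.5 -453.6   51.7   52.7   35.4]
  patch [[523.9, -458.0], [522.8, -454.2], [521.7, -450.5]]
352 161 352.5 18 [ 613.5 -253.2   43.    72.    30.2]
352 161 352.5 23 [ 612.6 -252.2   42.8   71.7   30.2]
352 161 352.5 28 [ 611.7 -251.3   42.7   71.4   30.2]
  patch [[613.5, -251.9], [611.7, -249.9], [609.9, -247.9]]
dish 82 205 [493.1 450.8 132.5 132.9 104. ]
dish 176 162 [610.2 209.4 108.9 109.8 111.1]
dish 260 134 [688.2 -10.1  84.4  86.4 167.5]
```

Emit:
carry_out --motion '[[[1,7.3,18.95,0,0,0,2.6],[1,7.3,18.95,0,0,0,2.6],[1,7.3,18.95,0,0,0,2.6],[1,7.3,18.95,0,0,0,2.6],[1,7.3,18.95,0,0,0,2.6],[1,7.3,18.95,0,0,0,2.6],[1,7.3,18.95,0,0,0,2.6],[1,7.3,18.95,0,0,0,2.6],[1,7.3,18.95,0,0,0,2.6],[1,7.3,18.95,0,0,0,2.6],[1,7.3,18.95,0,0,0,2.6],[1,7.3,18.95,0,0,0,2.6]]]'

```text
t: 1.55
tcp_pos: [0.4811, -0.0263, 0.205]
tool_rot: [-2.849, -1.323, 0.002]
contact_force: [0.1, -0.0, -0.5]
width: 1.0
finger_force: 0.0
```

```bash
cat > look.py <<'E'
import sys
from h import *
from station import manip, viewer
def state():
    o=manip.get_obs(); R=cv2.Rodrigues(o['tool_rot'])[0]
    print('t',round(o['t'],2),'tcp',np.round(o['tcp_pos']*1000,1),'yaw_y',round(np.degrees(np.arctan2(R[1,1],R[0,1])),1),'tilt',np.round(R[:2,2],3),'w',round(o['width']*94,1),'F',np.round(o['contact_force'],1),'q',np.round(o['qpos'],2))
if __name__=='__main__':
    state(); n,H0=sys.argv[1],float(sys.argv[2])  # name, fruit height
    cam=sys.argv[3] if len(sys.argv)>3 else 'wrist'
    i=viewer.camera_info(cam); p,d=viewer.camera(cam); cv2.imwrite(f'pics/{n}.png',p[:,:,::-1]); np.savez(n+'.npz',p=p,d=d)
    H,S,V=cv2.split(cv2.cvtColor(p,cv2.COLOR_RGB2HSV)); skin=(S>90)&(H>15)&(H<40)&(V>25)
    for c in blobs(skin,300):
        m=np.zeros(skin.shape,np.uint8); cv2.drawContours(m,[c],-1,1,-1)
        print(c.reshape(-1,2).mean(0).astype(int),'skin',ell(i,c,(H0/2+.5)/1000))
        for y in blobs((m>0)&(V>190),30): print('   patch',ell(i,y,H0/1000))
    for c in blobs((S<40)&(V>150),3000): print(c.reshape(-1,2).mean(0).astype(int),'dish',ell(i,c,.007))
E
python3 look.py w1 36
```

```text
t 1.55 tcp [481.1 -26.3 205. ] yaw_y -40.2 tilt [-0.001 -0.   ] w 94.0 F [ 0.1 -0.  -0.5] q [-0.29 -0.16  1.98 -0.    1.33  0.41]
[372 379] skin [ 485.8 -477.5   26.3  560.2  140.5]
[438 322] skin [ 528.3 -380.9   42.   111.3   72.8]
   patch [ 533.2 -389.7    8.2   47.6   60.6]
[ 69 322] skin [123.4 -39.6  42.4 110.9  26.3]
   patch [114.6 -34.2   7.2  36.2  37. ]
[317 290] skin [ 431.2 -221.1   47.9   57.7   73.2]
   patch [ 434.9 -218.6   34.4   39.2   32.3]
[446 232] skin [ 611.9 -256.1   67.1   81.4   42.8]
   patch [ 615.4 -254.    37.4   68.6   37. ]
[252 160] skin [481.3 -24.3  33.   48.2  49.3]
   patch [490.3 -17.7  19.5  29.9  70.3]
[41 21] skin [405.6 241.4  43.2  70.9 125.5]
   patch [410.9 237.6  31.   56.  126.7]
[341 327] dish [ 423.7 -313.2   39.8  401.1  139.6]
[384  32] dish [685.8 -10.9  79.9  89.9 139.2]
```

View pics/w1.png

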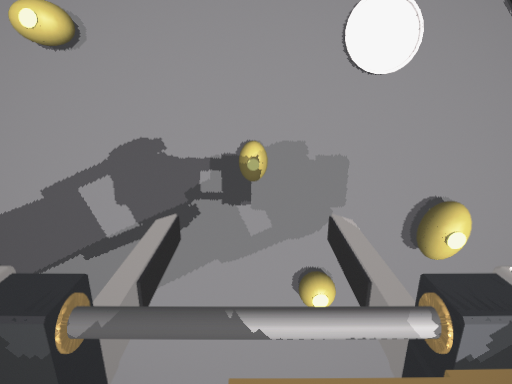

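The wrist view shows the small kiwi at (252,160), between the fingers. It measures 33 x 48 mm, which matches its size and the top view. Descend and grip.

Emit:
carry_out --motion '[[[1,0,0.05,-2,0,0,0],[1,0,0.05,-4,0,0,0],[1,0,0.05,-6,0,0,0],[1,0,0.05,-6.75,0,0,0],[1,0,0.05,-6.75,0,0,0],[0,0,0.05,-6.75,0,0,0],[0,0,0.05,-6.75,0,0,0],[0,0,0.05,-6.75,0,0,0],[0,0,0.05,-6.75,0,0,0],[0,0,0.05,-6.75,0,0,0],[0,0,0.05,-6.75,0,0,0]]]'

```text
t: 2.98
tcp_pos: [0.4815, -0.0246, 0.003]
tool_rot: [-2.849, -1.323, -0.0]
contact_force: [0.6, 0.5, 0.1]
width: 0.397
finger_force: 0.0
```

```bash
python3 -c "import look;look.state()"
```

```text
t 2.98 tcp [481.5 -24.6   3. ] yaw_y -40.2 tilt [0. 0.] w 37.3 F [0.6 0.5 0.1] q [-0.29  0.15  2.09  0.    0.9   0.41]
```

Emit:
carry_out --motion '[[[0,0,0,0,0,0,0],[0,0,0,0,0,0,0],[0,0,0,0,0,0,0],[0,0,0,1,0,0,0],[0,0,0,2,0,0,0],[0,1.5,0.1,2,0,0,0],[0,3,0.2,2,0,0,0],[0,4.5,0.3,2,0,0,0],[0,6,0.4,2,0,0,0],[0,6.88,0.48,2,0,0,0],[0,6.88,0.48,2,0,0,0]]]'

```text
t: 4.35
tcp_pos: [0.6889, -0.0102, 0.0626]
tool_rot: [2.849, 1.324, 0.0]
contact_force: [-0.6, -0.6, 0.3]
width: 0.354
finger_force: 30.0
```

```bash
python3 look.py w2 36
```

```text
t 4.35 tcp [688.9 -10.2  62.6] yaw_y -40.1 tilt [ 0. -0.] w 33.2 F [-0.6 -0.6  0.3] q [-0.18  0.48  1.53 -0.    1.13  0.52]
[261 379] skin [ 657.8 -212.8   15.   446.3  140.6]
[323 323] skin [ 660.8 -136.8   11.8   64.9   57.7]
[184 323] skin [568.9 -59.2  11.8  66.1  42.4]
[253 239] skin [668.2 -34.7  46.1  70.7  49.4]
[17 57] dish [627.8 179.1  34.1  91.5  34.4]
```

View pics/w2.png

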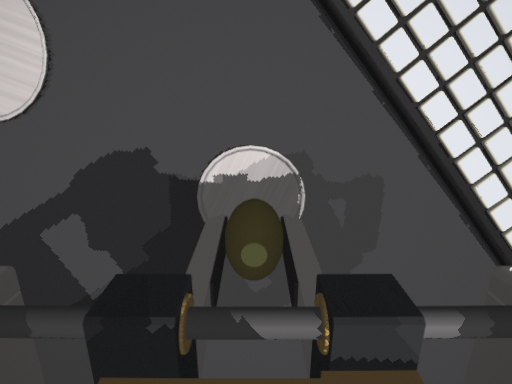

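The wrist view shows the small kiwi held level at (253,239), patch up, with the small dish below it centred at about (251,199). Lower and release with a partial opening so the fingers stay inside the rim.

Emit:
carry_out --motion '[[[0,0,0,-1,0,0,0],[0,0,0,-1.7,0,0,0],[0,0,0,-1.84,0,0,0],[0,0,0,-1.84,0,0,0],[0.47,0,0,-1.84,0,0,0],[0.47,0,0,-1.84,0,0,0],[0.47,0,0,-1.84,0,0,0],[0.47,0,0,-1,0,0,0],[0.47,0,0,0,0,0,0],[0.7,0,0,2,0,0,0],[0.8,0,0,3,0,0,0],[1,0,0,4,0,0,0]]]'

```text
t: 5.9
tcp_pos: [0.6881, -0.0102, 0.1847]
tool_rot: [2.849, 1.323, 0.002]
contact_force: [0.6, -0.1, 0.4]
width: 0.751
finger_force: 0.0
```

```bash
python3 look.py w3 40
```

```text
t 5.9 tcp [688.1 -10.2 184.7] yaw_y -40.2 tilt [ 0.001 -0.   ] w 70.6 F [ 0.6 -0.1  0.4] q [-0.18  0.35  1.47 -0.    1.32  0.52]
[339 378] skin [ 585.  -331.8   28.6  661.8  139. ]
[321 348] skin [ 590.1 -272.9   45.1   62.4  141.9]
   patch [ 601.6 -263.    18.9   19.6  123. ]
[394 323] skin [ 690.1 -300.5   32.4  100.9   66.6]
[112 323] skin [402.1 -57.   32.  100.9  32.7]
[253 167] skin [687.6 -11.3  32.4  48.3  49.3]
[67 56] dish [609.1 210.6 109.6 109.9 120.8]
```

View pics/w3.png

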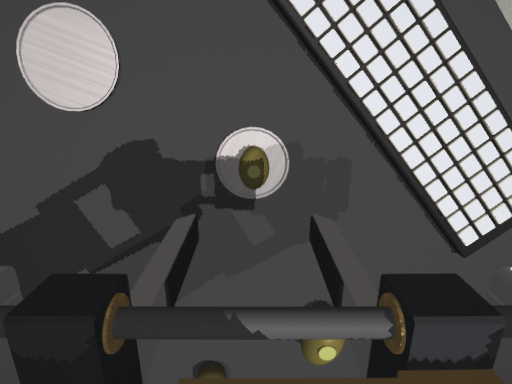

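The small kiwi lies in its dish at (253,167), patch up and about 1 mm off centre. On to the medium one.

Emit:
carry_out --motion '[[[1,-9.3,8.24,0,0,0,7.6],[1,-9.3,8.24,0,0,0,7.6],[1,-9.3,8.24,0,0,0,7.6],[1,-9.3,8.24,0,0,0,7.6],[1,-9.3,8.24,0,0,0,7.6],[1,-9.3,8.24,0,0,0,7.6],[1,-9.3,8.24,0,0,0,7.6],[1,-9.3,8.24,0,0,0,7.6],[1,-9.3,8.24,0,0,0,7.6],[1,-9.3,8.24,0,0,0,7.6],[1,-9.3,8.24,0,0,0,7.6]]]'

```text
t: 7.32
tcp_pos: [0.4093, 0.2366, 0.1829]
tool_rot: [-1.433, -2.796, 0.0]
contact_force: [0.9, 1.0, 0.7]
width: 1.004
finger_force: 0.0
```

```bash
python3 look.py w4 46
```

```text
t 7.33 tcp [409.3 236.6 182.9] yaw_y 35.7 tilt [-0. -0.] w 94.3 F [0.9 1.  0.7] q [ 0.28 -0.16  2.02  0.    1.28 -0.34]
[373 379] skin [813.2 144.8  24.4 520.3  36.4]
[438 322] skin [735.3 204.   39.  102.9 148.7]
[ 69 322] skin [337.6 -82.2  39.4 102.7 102.1]
[253 165] skin [408.6 237.2  42.8  64.5 126.7]
   patch [408.5 237.2  16.8  17.3  97.8]
[433  49] dish [495.5 447.6 120.9 138.7  37. ]
```

The skin and patch centres agree at (408.6, 237.2), size 43 x 65 mm. Descend and grip.

Emit:
carry_out --motion '[[[1,0,0,-2,0,0,0],[1,0,0,-4,0,0,0],[1,0,0,-5.5,0,0,0],[1,0,0,-5.93,0,0,0],[1,0,0,-5.93,0,0,0],[0,0,0,-5.93,0,0,0],[0,0,0,-5.93,0,0,0],[0,0,0,-5.93,0,0,0],[0,0,0,-5.93,0,0,0],[0,0,0,-5.93,0,0,0],[0,0,0,-5.93,0,0,0],[0,0,0,-5.93,0,0,0]]]'

```text
t: 8.88
tcp_pos: [0.4089, 0.2369, 0.0051]
tool_rot: [-1.43, -2.797, 0.0]
contact_force: [-0.5, 0.1, 0.8]
width: 0.464
finger_force: 30.1
```

Emit:
carry_out --motion '[[[0,0,0,0,0,0,0],[0,0,0,1,0,0,0],[0,0,0,2,0,0,0],[0,1.5,-0.2,2,0,0,0],[0,3,-0.4,2,0,0,0],[0,4.5,-0.6,2,0,0,0],[0,6,-0.8,2,0,0,0],[0,6.69,-0.9,2,0,0,0],[0,6.69,-0.9,2,0,0,0],[0,6.69,-0.9,2,0,0,0]]]'

```text
t: 10.12
tcp_pos: [0.6084, 0.2101, 0.0644]
tool_rot: [-1.429, -2.796, 0.001]
contact_force: [-0.3, -0.5, 0.7]
width: 0.464
finger_force: 30.1
```

```bash
python3 look.py w5 100
```

```text
t 10.12 tcp [608.4 210.1  64.4] yaw_y 35.8 tilt [-0.002 -0.   ] w 43.6 F [-0.3 -0.5  0.7] q [ 0.16  0.39  1.66  0.    1.1  -0.47]
[283 379] skin [789.3 168.1  13.3 403.8  36.7]
[342 323] skin [714.5 178.1  12.2  56.3 136. ]
[164 323] skin [606.4  99.8  12.6  56.6 115.9]
[253 239] skin [619.6 195.7  52.8  82.3 125.9]
   patch [618.5 196.9  11.3  26.7  30.3]
   patch [612.3 206.1   3.8  17.4  36.5]
[338 164] dish [652.7 244.7 202.5 234.7  61.2]
```

View pics/w5.png

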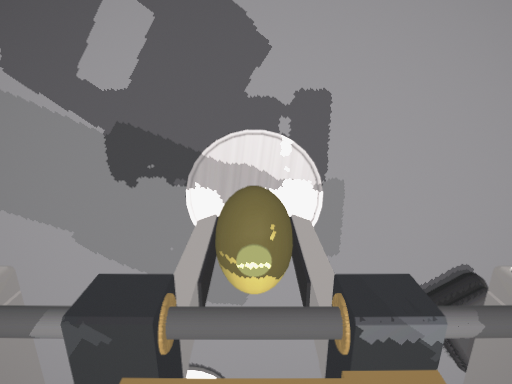

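The medium kiwi is held level at (253,239), patch up, with the medium dish below it centred at about (254,195). Lower and release.

Emit:
carry_out --motion '[[[0,0,0,-1,0,0,0],[0,0,0,-1.7,0,0,0],[0,0,0,-1.84,0,0,0],[0,0,0,-1.84,0,0,0],[0.58,0,0,-1.84,0,0,0],[0.58,0,0,-1.84,0,0,0],[0.58,0,0,-1.84,0,0,0],[0.58,0,0,-1,0,0,0],[0.58,0,0,0,0,0,0],[0.8,0,0,2,0,0,0],[1,0,0,3,0,0,0],[1,0,0,4,0,0,0]]]'

```text
t: 11.68
tcp_pos: [0.6098, 0.21, 0.1867]
tool_rot: [1.43, 2.796, 0.001]
contact_force: [0.3, -0.6, -0.1]
width: 0.867
finger_force: 0.0
```

```bash
python3 look.py w6 50
```

```text
t 11.68 tcp [609.8 210.  186.7] yaw_y 35.8 tilt [0.001 0.   ] w 81.5 F [ 0.3 -0.6 -0.1] q [ 0.16  0.25  1.59 -0.    1.3  -0.47]
[359 379] skin [1025.6  124.6   25.   622.1   36.2]
[413 323] skin [911.8 157.8  35.3 102.6 145.7]
[ 93 322] skin [565.3 -91.7  35.7 101.2 106. ]
   patch [553.9 -74.6   4.2  30.9 109.6]
[253 165] skin [610.4 210.8  42.1  63.9 126.5]
   patch [609.8 215.9  24.2  50.  123.2]
[252 160] dish [609.5 210.1 111.  111.7  42.8]
```

View pics/w6.png

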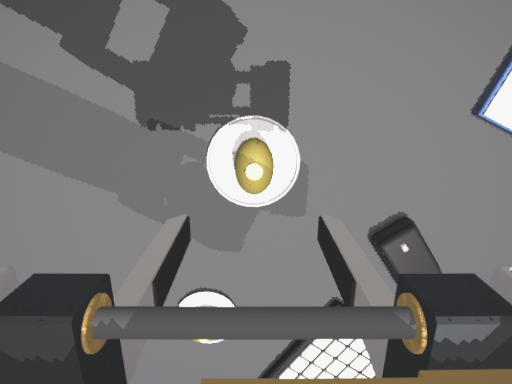

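The medium kiwi sits centred in its dish at (253,165), patch up. On to the large one.

Emit:
carry_out --motion '[[[1,0.05,-15.33,0,0,0,-9.6],[1,0.05,-15.33,0,0,0,-9.6],[1,0.05,-15.33,0,0,0,-9.6],[1,0.05,-15.33,0,0,0,-9.6],[1,0.05,-15.33,0,0,0,-9.6],[1,0.05,-15.33,0,0,0,-9.6],[1,0.05,-15.33,0,0,0,-9.6],[1,0.05,-15.33,0,0,0,-9.6],[1,0.05,-15.33,0,0,0,-9.6],[1,0.05,-15.33,0,0,0,-9.6],[1,0.05,-15.33,0,0,0,-9.6],[1,0.05,-15.33,0,0,0,-9.6]]]'

```text
t: 13.22
tcp_pos: [0.6112, -0.2494, 0.185]
tool_rot: [-3.035, -0.811, 0.0]
contact_force: [-0.5, -0.3, -0.5]
width: 1.0
finger_force: 0.0
```

```bash
python3 look.py w7 56
```

```text
t 13.22 tcp [ 611.2 -249.4  185. ] yaw_y -60.1 tilt [-0.  0.] w 94.0 F [-0.5 -0.3 -0.5] q [-0.56  0.29  1.55 -0.    1.31  0.49]
[373 379] skin [ 479.9 -636.1   24.2  513.2  120.5]
[438 322] skin [ 547.1 -566.7   38.7  102.    52.8]
   patch [ 549.1 -567.     6.4   19.5   37.3]
   patch [ 568.8 -548.1    4.4   27.8   49.8]
[ 69 322] skin [ 304.5 -145.5   39.   101.8    6.4]
   patch [ 304.2 -143.4    6.    23.4   22.1]
   patch [ 329.2 -136.     4.6   22.1    9.1]
[344 295] skin [ 523.  -433.7   32.6   43.9   58.3]
   patch [ 534.2 -427.    15.5   18.2  112.1]
[168 279] skin [ 435.9 -228.8   22.    57.4    2.8]
[250 167] skin [ 608.6 -246.7   53.1   79.    29.9]
   patch [ 622.4 -241.6   34.    50.9   34.3]
[302 327] dish [ 456.1 -456.7   37.4  501.1  119.4]
```

View pics/w7.png

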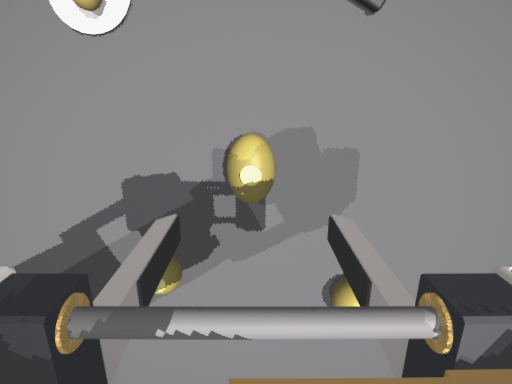

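The large kiwi is at (250,167), between the fingers, measuring 53 x 79 mm at (608.6, -246.7). The pears are well clear.

Emit:
carry_out --motion '[[[1,-0.09,0.09,-2,0,0,0],[1,-0.09,0.09,-4,0,0,0],[1,-0.09,0.09,-5.5,0,0,0],[1,-0.09,0.09,-5.83,0,0,0],[1,-0.09,0.09,-5.83,0,0,0],[0,-0.09,0.09,-5.83,0,0,0],[0,-0.09,0.09,-5.83,0,0,0],[0,-0.09,0.09,-5.83,0,0,0],[0,-0.09,0.09,-5.83,0,0,0],[0,-0.09,0.09,-5.83,0,0,0],[0,-0.09,0.09,-5.83,0,0,0],[0,-0.09,0.09,-5.83,0,0,0]]]'

```text
t: 14.78
tcp_pos: [0.6086, -0.2472, 0.0105]
tool_rot: [-3.036, -0.808, -0.0]
contact_force: [-1.8, 0.5, 4.1]
width: 0.57
finger_force: 30.0
```

Emit:
carry_out --motion '[[[0,0,0,0,0,0,0],[0,0,0,1,0,0,0],[0,0,0,2.5,0,0,0],[0,0,0,4,0,0,0],[0,-0.25,1.5,4,0,0,0],[0,-0.5,3,4,0,0,0],[0,-0.75,4.5,4,0,0,0],[0,-1,6,4,0,0,0],[0,-1.25,7.5,4,0,0,0],[0,-1.5,9,4,0,0,0],[0,-1.75,10.5,4,0,0,0],[0,-2,12,4,0,0,0]]]'

```text
t: 16.27
tcp_pos: [0.5476, 0.1141, 0.1292]
tool_rot: [-3.036, -0.808, 0.001]
contact_force: [0.4, -0.5, -1.7]
width: 0.572
finger_force: 30.0
```

Emit:
carry_out --motion '[[[0,-0.25,1.5,0,0,0,0],[0,-0.5,3,0,0,0,0],[0,-0.75,4.5,0,0,0,0],[0,-1,6,0,0,0,0],[0,-1.25,7.5,0,0,0,0],[0,-1.5,9,0,0,0,0],[0,-1.75,10.4,0,0,0,0],[0,-1.85,11.27,0,0,0,0],[0,-1.85,11.27,0,0,0,0],[0,-1.85,11.27,0,0,0,0]]]'

```text
t: 17.52
tcp_pos: [0.4928, 0.45, 0.1293]
tool_rot: [3.035, 0.808, -0.002]
contact_force: [0.4, -1.0, -1.8]
width: 0.572
finger_force: 30.0
```

```bash
python3 look.py w8 150
```

```text
t 17.52 tcp [492.8 450.  129.3] yaw_y -60.2 tilt [-0.001 -0.001] w 53.8 F [ 0.4 -1.  -1.8] q [ 0.57  0.36  1.56 -0.    1.22  1.62]
[304 379] skin [413.1 213.5  16.4 482.1 120.4]
[362 323] skin [434.4 303.1  17.9  68.4  42.7]
[145 323] skin [337.2 474.4  18.   68.6  17.2]
   patch [404.7 482.6   3.4  27.2  20.3]
[503 199] skin [592.2 274.2  19.   35.8  47.8]
[253 239] skin [457.8 430.2  78.6 122.6  30. ]
   patch [480.9 432.    5.    7.2  20.4]
   patch [503.2 450.9   6.9   8.7 161.4]
[487 193] dish [596.3 224.2  66.6 108.5  43.8]
[245 163] dish [498.9 455.3 121.  130.7 131.8]
```

View pics/w8.png

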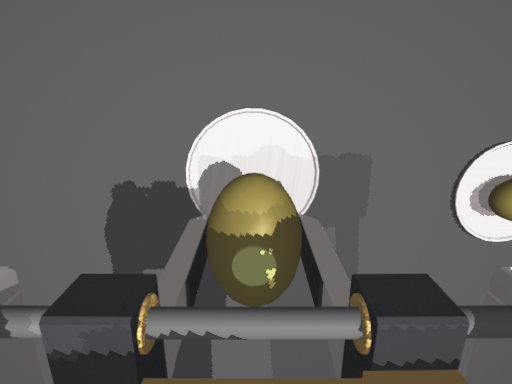

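The large kiwi is held level at (253,239), patch up, with the large dish below it centred at about (253,175). Lower and release.

Emit:
carry_out --motion '[[[0,0,0,-1.5,0,0,0],[0,0,0,-3,0,0,0],[0,0,0,-3.7,0,0,0],[0,0,0,-3.82,0,0,0],[0,0,0,-3.82,0,0,0],[0.69,0,0,-3.82,0,0,0],[0.69,0,0,-3.82,0,0,0],[0.69,0,0,-3.82,0,0,0],[0.69,0,0,-2.5,0,0,0],[0.69,0,0,-1,0,0,0],[0.8,0,0,1,0,0,0],[1,0,0,2,0,0,0]]]'

```text
t: 19.08
tcp_pos: [0.4943, 0.4518, 0.1949]
tool_rot: [-3.034, -0.808, -0.009]
contact_force: [-0.2, 0.7, 0.0]
width: 0.864
finger_force: 0.0
```

```bash
python3 look.py w9 60; python3 look.py top2 50 top
```

```text
t 19.07 tcp [494.3 451.8 194.9] yaw_y -60.2 tilt [0.005 0.003] w 81.3 F [-0.2  0.7  0. ] q [0.57 0.29 1.52 0.   1.32 1.62]
[359 379] skin [372.1  38.1  24.8 635.9 120.4]
[414 322] skin [411.6 156.2  35.7 101.5  49.8]
[ 92 322] skin [197.  530.4  36.2 101.6   9.8]
   patch [215.  535.    9.5  57.9  15.8]
[479 183] skin [609.8 211.7  43.4  70.7 116.9]
   patch [608.8 218.8  17.3  17.6 173.8]
   patch [604.9 233.4   9.2  12.2 140.8]
[253 166] skin [494.5 451.8  52.8  78.7  29.9]
   patch [499.7 453.9  20.1  35.2  17.9]
[468 178] dish [609.7 209.2 104.4 106.4  37.5]
[252 158] dish [494.1 452.2 124.2 129.  101.9]
t 19.12 tcp [495.7 452.8 198.6] yaw_y -60.2 tilt [0.01  0.006] w 85.7 F [0.4 1.1 2.4] q [0.57 0.29 1.51 0.   1.32 1.62]
[ 78 203] skin [496.6 454.3  50.6  75.9  33.6]
[433 197] skin [ 522.3 -453.2   53.4   56.3  102.8]
   patch [ 522.3 -452.6   22.4   23.    51.8]
[293  66] dish [ 874.9 -138.4  103.2  405.1   96.8]
[70 64] dish [874.4 502.6 169.9 241.8  11.8]
[256  10] dish [1028.7  -63.2   65.4 2174.4   90.1]
```

View pics/w9.png

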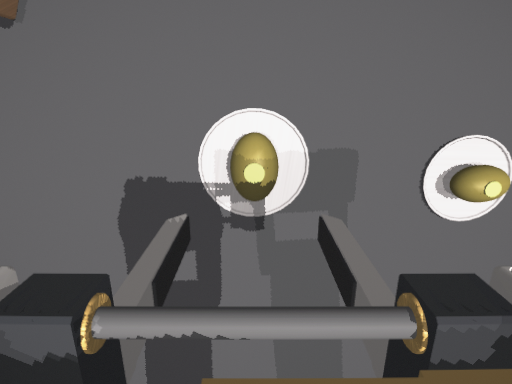

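View pics/top2.png

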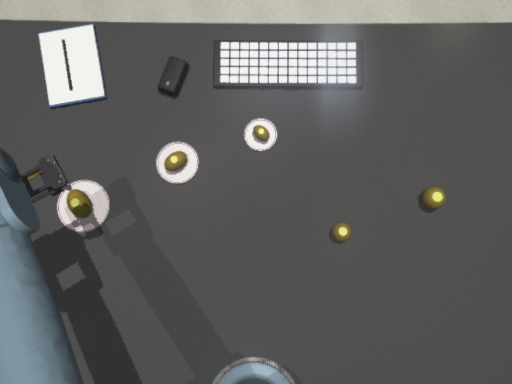

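All three kiwis are in their dishes, patch up: (260,132) S, (176,160) M and (80,203) L. The pears are unmoved at (433,197) and (341,232). I let the arm settle, then hand in.

Emit:
carry_out --motion '[[[1,0,0,0,0,0,0],[1,0,0,0,0,0,0],[1,0,0,0,0,0,0],[1,0,0,0,0,0,0]]]'

```text
t: 19.68
tcp_pos: [0.4927, 0.4507, 0.1891]
tool_rot: [3.035, 0.808, -0.002]
contact_force: [0.4, 0.6, 0.5]
width: 0.997
finger_force: 0.0
```

```bash
python3 -c "
from station import manip
print(manip.hand_in())"
```

```text
the job is handed in; nothing more can be done
None
```

The job is handed in at about 19.7 s (no verdict was returned): all three kiwifruit lie centred in their dishes with the cut patch up, placed small, medium, then large, and the last pictures show both pears where they started.

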